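# Lock the slack leg of an adjustable step at the next hole

### The arm

A 7-joint arm with a two-finger parallel gripper is mounted at the origin on the work surface. World frame = base frame: x ahead of the robot, y to its left, z up, the work surface at z = 0. Lengths are in mm, angles in rad, forces in N, time in s.
With the tool pointing down it reaches from about 400 to 900 mm from the base axis. Payload 5.5 kg.
Tool frame: the origin (TCP) lies between the finger pads; the fingertips stand 14 mm ahead of it and the grasp point (between the pads) lies 5 mm behind it; z points along the fingers, y is the line along which they close (so a half turn about z gives the same grasp; the last joint's range is limited). The gripper opens to 92 mm and grips with 3 to 60 N. Pads are 19 mm wide; open, the fingers measure 130 mm over their backs; the gripper's body (75 mm by 190 mm) begins 47 mm behind the grasp point.
Start: joints at [-1.002, 0.501, -0.427, 1.55, 0.221, 1.138, -0.21], TCP at [195.649, 619.856, 240.729] pointing down, gripper open.
Joint ranges: [-2.88, 2.88], [-0.31, 2.03], [-1.54, 1.56], [0.2, 2.42], [-1.41, 4.55], [0.19, 2.02], [-2.57, 2.57]. Speed limits (rad/s): [2.57, 2.57, 3.14, 3.14, 3.14, 3.14, 3.14].

### API

Orientations are given as a unit quaternion [w, x, y, z].
In Python, from bench import * gives the robot as it stands. Calls block until the motion is done:
- movep(position, orientation): joint-space move of the TCP to a pose.
- move_l(position, rot=None, rate=150): straight line of the TCP; rot=None keeps the orientation; rate is the mean speed in mm/s.
- movej(angles): joint-space move.
- ungrasp() and grasp(effort=None): open the fingers fully, or close them until they stop; effort is the grip in N (None keeps the last).
- sleep(seconds).
- ik(position, orientation): joint angles nearest the present ones, or None.
- capture(name): name is "scene" or "side" or "wrist"; returns (picture, depth): 384x512x3 uint8, red, green, blue; 384x512 float32, mm along the optical axis (not along the pixel's ray), 0 where there is no reading.
- calibration(name): a dict with "mtx" (3x3 intrinsics, pixels), "distortion" ([k1, k2, p1, p2, k3] as OpenCV has them; the pictures are not rectified), "rvec" (rotation vector, rad) and "tvec" (3), from world to camera coordinates, as OpenCV has them. Camera axes: x right, y down, z forward; pixel columns grow to the right and rows downward; lengths in mm; the calibration is good to about 2 mm. A picture is of the moment at which its call begins: read the wrist's pose just before it. calibration takes no time and is no camera call; for the wrist camera it gives the pose at the moment of the call.
A pose or a line that the arm cannot do raises Unreachable and nothing moves.
- job_done(): hands the job in; it is judged then, once.
Readings, each from a call of its own:
- read_clock(): time.
- read_joints(): joint angles.
- read_joint_vel(): joint speeds.
- read_joint_efforts(): joint torques, N m.
- read_position(): TCP position.
- read_orientation(): TCP orientation.
- read_force(): force on the tool from outside, world axes, zero at the start.
- read_moment(): the same for the moment, N m.
- read_opening(): opening from 0.0 (shut) to 1.0 (fully open).
- read_grip_force(): force on a finger pad.
Only numpy, scipy, OpenCV 4.12 (cv2) and the standard library are available. Lean on these libraries where they do the work, as an engineer would, in place of code of your own. Each camera call takes 0.05 s, during which the arm holds its last target. There are 200 camera calls.

### The job

The step lies upside down on the boards, and one of its four legs is pushed in and twisted so that its sprung button is hidden inside the tube. Draw that leg out by its rubber foot, turning it to line the button up, until the button pops out through the middle hole like on the other three legs, and do not force it any further; then let go, press down on top of the foot with about a kilo's push to check that it holds, and leave it. Keep the step flat on the boards where it lies, and do not disturb the things around it.

Things in the scene. Friction and masses are not known exactly. Their poses are not given: they have to be found in the camera images.
- step: Height-adjustable step lying loose upside down, tread on the boards, 4 legs up; about 3 kg. Tread 300 (x) by 420 (y) by 22 mm. Origin: centre of the tread's face on the boards; z up. Leg axes at x = +-105, y = +-165 mm. The slack leg is at +105, +165; its foot stands 12 to 18 mm lower than the other three. A pull of over about 15 N up on it starts to lift its corner of the step.
- tube_mouth (a point): Centre of the mouth of the slack leg's fixed outer tube, 132 mm above the boards. Aluminium tube 30 mm across, with a 34 mm plastic collar at the mouth; the 24 mm inner tube slides in it (about 7 N to draw it out, 4 N to push it in), turns in it with slight friction (0.05 N m), and ends in a round black rubber foot, 36 mm across and 34 mm high.
- hole_mid (a point): Middle of the three 9.5 mm holes in the slack leg's outer tube, on the tube's outside (15 mm from the leg axis), 82 mm above the boards; x points out of the hole. The other two are 32 mm above and below it. On the three locked legs, a 7 mm domed steel button stands 2.6 mm out of this hole. The slack leg's own button is hidden between the lowest and the middle hole.
- locked_foot (a point): Top of a locked leg's foot (the leg at x = +105, y = -165 mm on the step), 226 mm above the boards. The slack foot is pushed onto its tube up to 6 mm more or less, so its button meets the middle hole with the foot within 6 mm of this height. Lightly sprung (1 N), it pops out within about 1.5 mm and 8 degrees of the hole's centre; then the leg can neither slide (1 to 3 mm play) nor turn.
- sole: Flat top of the slack foot: disc 29 mm across, 4 mm high. Origin: centre of its lower face, on the leg axis, 4 mm below the foot's top; the 36 mm flank to grip is 4 to 23 mm below this origin. Its orientation does not show the leg's turn: the button starts 20 to 46 degrees anticlockwise, seen from above, of the line of holes, and must be turned back clockwise. The button is not measured.
- bottle: Empty green glass beer bottle, standing, 67 mm across, 260 mm high. Origin: centre of its base.
- jar: White ceramic jar 106 mm across with a hinged lid standing half open, about 200 mm high in all. Origin: centre of its base.
- can: Flattened aluminium can, a disc 66 mm across, 17 mm high. Origin: centre of its underside.
- opener: Flat stainless bottle opener 145 mm long, 36 mm wide, 5 mm thick, lying along its x. Origin: about its middle, underside.

How it is judged (in metres and radians):
On the way, in this order (a step that is already met when the one before it is completed fails the run):
1. the slack leg's button stands out through the middle hole (x of button_c0 in the frame of hole_mid above -0.0085 m and z of button_c0 in the frame of hole_mid between -0.004 and 0.004 m), for 0.2 s.
2. the foot is pressed down from above with at least 7 N and the leg holds (all of step 1 and contact force between the fingers and sole above 7 N), for 0.2 s.
At the end, for the whole second after the job is handed in: The slack leg's button stands out through the middle hole (at least 1 mm proud of the tube, within 4 mm of the hole's height), the leg has been pressed down on its sole with at least 7 N for 0.2 s and held, and the step lies flat (within 0.01 rad) and at rest, within 15 mm of where it lay (all of step 1 and angle between step's own z axis and vertical below 0.01 rad and linear speed of step below 0.01 m/s); the robot touches nothing.
It fails at once if the step is lifted or tipped: it leans more than 0.01 rad (its corner about 4 mm off the boards) (angle between step's own z axis and vertical above 0.01 rad).
It fails at once if the step is dragged more than 15 mm (distance of step from where it was at the start of the episode above 0.015 m).
It fails at once if the button is forced: it bears on the edge of a hole with more than 25 N (turning, pulling or pushing on after it has popped out) (contact force between button_c0 and step above 25 N).
It fails at once if the foot is pressed with more than 25 N (contact force between the fingers and sole above 25 N).
It fails at once if the bottle, jar, can or opener is pushed more than 20 mm away or knocked over (distance of any of bottle, jar, can, opener from where it was at the start of the episode above 0.02 m or angle between any of bottle, jar's own z axis and vertical above 0.3 rad).
It also fails if it takes over 67 s, if anything falls off the work surface, if the arm or the gripper's body presses on something with over 40 N, if the wrist force passes 120 N, or if a joint passes its speed limit or range.

## Working session

There is one attempt and no reset: what is moved stays moved. The work goes in short steps, each a Python script; the robot and the scene stay as the last script left them, time stands still between calls to the robot, and variables do not carry over. Pictures are saved under pics/ and viewed, at most 10 in all, crops included, and the job is handed in when it is done.

```bash
mkdir -p pics; ls; python3 - <<'E'
from bench import *
import numpy as np,cv2
for n in ["scene","side","wrist"]:
    c=calibration(n); p,d=capture(n)
    np.savez(f"pics/{n}0.npz",p=p,d=d,**{k:np.array(v) for k,v in c.items()})
    cv2.imwrite(f"pics/{n}0.png",p[:,:,::-1])
    R=cv2.Rodrigues(np.array(c["rvec"],float))[0]
    print(n,np.round(-R.T@np.array(c["tvec"]).ravel()),np.round(R[2],2),np.array(c["mtx"])[0,0],c["distortion"])
a=[cv2.imread(f"pics/{n}0.png") for n in ["scene","side"]]
cv2.imwrite("pics/both.png",np.hstack(a)[:, :])
print(read_clock(),read_position(),read_orientation(),read_force())
E
```

```text
pics
scene [1112.  369. 1439.] [-0.39 -0.31 -0.87] 470.15082606741305 [-0.06079985  0.          0.          0.          0.        ]
side [  77. -918. 1353.] [ 0.29  0.56 -0.78] 450.6926068284431 [-0.03525005  0.          0.          0.          0.        ]
wrist [131. 639. 384.] [ 0.24 -0.08 -0.97] 338.4421205210009 [0.00401732 0.         0.         0.         0.        ]
0.15 [195.53038587 619.34968752 239.92181985] [-1.32960126e-04  1.52253856e-01  9.88341140e-01 -7.32170571e-04] [-0.24405582  0.13152043  0.95264948]
```

View pics/scene0.png

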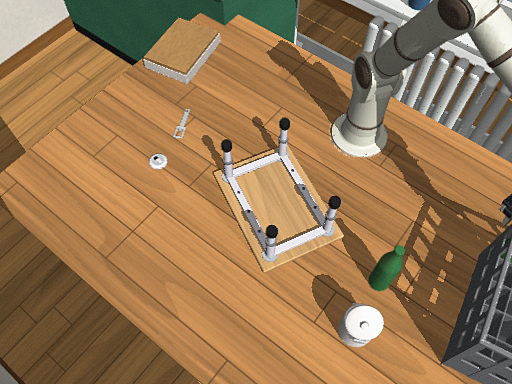

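View pics/side0.png

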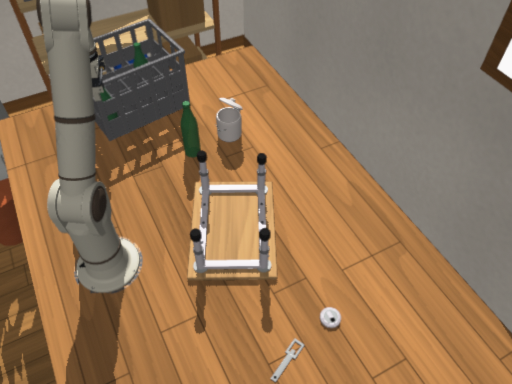

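View pics/wrist0.png

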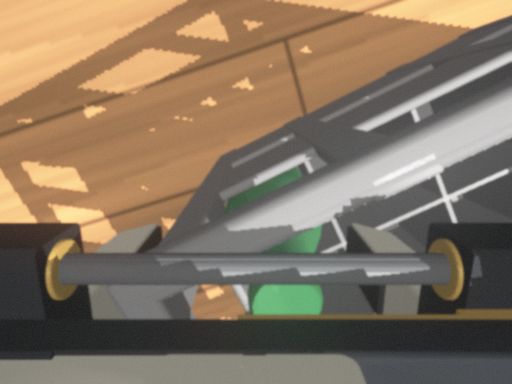

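The scene view shows the four black feet at about (226,146), (285,124), (334,202) and (272,232). In the side view they are at (202,157), (262,158), (196,235) and (265,235). The bottle and jar stand beyond one end of the step. The wrist camera is over the crate.

```bash
cat > h.py <<'E'
import numpy as np,cv2
def load(n): return dict(np.load(f"pics/{n}.npz"))
def ray(c,px):
    u=cv2.undistortPoints(np.array(px,float).reshape(-1,1,2),c["mtx"],c["distortion"]).reshape(-1,2)
    R=cv2.Rodrigues(c["rvec"].astype(float))[0]
    d=np.c_[u,np.ones(len(u))]@R
    return -R.T@c["tvec"].ravel(),d/np.linalg.norm(d,axis=1,keepdims=True)
def onplane(c,px,z):
    o,d=ray(c,px); return o+d*((z-o[2])/d[:,2:])
def tri(c1,p1,c2,p2):
    o1,d1=ray(c1,[p1]);o2,d2=ray(c2,[p2]);A=np.c_[d1[0],-d2[0]]
    s=np.linalg.lstsq(A,o2-o1,rcond=None)[0]
    a=o1+s[0]*d1[0];b=o2+s[1]*d2[0]
    return (a+b)/2,np.linalg.norm(a-b)
def cloud(c):
    v,u=np.mgrid[:384,:512]; px=np.c_[u.ravel(),v.ravel()].astype(float)
    w=cv2.undistortPoints(px.reshape(-1,1,2),c["mtx"],c["distortion"]).reshape(-1,2)
    R=cv2.Rodrigues(c["rvec"].astype(float))[0]
    P=np.c_[w,np.ones(len(w))]*c["d"].reshape(-1,1)
    return ((P-c["tvec"].ravel())@R).reshape(384,512,3)
E
python3 - <<'E'
from h import *
S={n:load(n+"0") for n in("scene","side")}
g={"scene":[(226,146),(285,124),(334,202),(272,232)],"side":[(202,157),(262,158),(196,235),(265,235)]}
B={}
for n,c in S.items():
    m=(c["p"].max(2)<60).astype(np.uint8)
    k,l,st,ce=cv2.connectedComponentsWithStats(m)
    W=cloud(c); B[n]=[]
    for q in g[n]:
        i=min(range(1,k),key=lambda i:np.hypot(*(ce[i]-q)) if st[i,4]>15 else 999)
        mm=l==i; P=W[mm];P=P[P[:,2]>150]
        B[n].append(ce[i]); print(n,q,ce[i].round(1),st[i],"top z",np.percentile(P[:,2],[50,90,98]).round(1),P.mean(0).round(1))
for a in B["scene"]:
    r=[tri(S["scene"],a,S["side"],b) for b in B["side"]]; 
    j=int(np.argmin([x[1] for x in r])); print(a.round(),j,r[j][0].round(1),r[j][1].round(1))
# tread
for n,c in S.items():
    W=cloud(c); m=(abs(W[...,2]-22)<7)&(W[...,0]>250)&(W[...,0]<1000)&(abs(W[...,1])<600)
    m=cv2.morphologyEx(m.astype(np.uint8),cv2.MORPH_OPEN,np.ones((3,3)))
    k,l,st,_=cv2.connectedComponentsWithStats(m);i=1+np.argmax(st[1:,4])
    P=W[l==i][:,:2].astype(np.float32);print(n,len(P),cv2.minAreaRect(P))
# objects
for n,c in S.items():
    W=cloud(c);hsv=cv2.cvtColor(c["p"],cv2.COLOR_RGB2HSV)
    m=(W[...,2]>5)&(W[...,0]>200)&(W[...,0]<1000)&(abs(W[...,1])<700)
    k,l,st,_=cv2.connectedComponentsWithStats(m.astype(np.uint8))
    for i in range(1,k):
        if st[i,4]>25: P=W[l==i]; print(n,st[i],P.min(0).round(),P.max(0).round())
E
```

```text
scene (226, 146) [226.3 145.5] [222 140  10  12 103] top z [220.9 225.9 228.2] [ 471.1 -251.1  218. ]
scene (285, 124) [284.4 123.6] [280 118  10  12 100] top z [220.1 227.1 228.1] [ 284.7 -158.5  217.7]
scene (334, 202) [334.3 202.1] [328 196  13  13 130] top z [221.2 226.  228.7] [431.1 134.1 218.7]
scene (272, 232) [271.4 231.2] [266 225  12  13 124] top z [207.8 212.8 214.8] [622.   44.2 215.3]
side (202, 157) [200.2 155.1] [195 148  11  14 110] top z [219.5 227.  228.9] [421.9 124.3 217.6]
side (262, 158) [261.3 158.8] [257 154   9  11  77] top z [206.6 212.3 215.5] [608.8  29.7 203.7]
side (196, 235) [195.1 235. ] [190 229  11  13 107] top z [ 222.4  226.8 1217.9] [ 270.4 -192.   251.3]
side (265, 235) [264.4 234.3] [260 228  10  13 101] top z [222.9 227.5 229. ] [ 462.7 -264.1  220.6]
[226. 146.] 3 [ 466.5 -256.5  208.2] 1.3
[284. 124.] 2 [ 278.  -162.9  207.7] 0.3
[334. 202.] 0 [424.7 133.9 211.2] 4.9
[271. 231.] 1 [613.4  38.3 193.5] 0.5
scene 3478 ((440.97735595703125, -66.41876220703125), (304.65380859375, 186.00523376464844), 63.38459777832031)
side 3365 ((449.44665527343
[... 309 characters left out ...]
] [ 216. -392.    5.] [673. 190. 230.]
scene [149 153  18  17 208] [ 531. -552.    5.] [ 604. -480.   24.]
scene [499 201  13  18 146] [200. 520. 289.] [218. 564. 337.]
scene [ 442  233   70  138 4909] [201. 588.   5.] [578. 700. 294.]
scene [369 245  37  47 909] [315. 325.   5.] [505. 403. 264.]
scene [ 338  303   46   45 1471] [583. 332.   5.] [710. 446. 197.]
side [   88    28   190   253 13914] [ 200. -316.    5.] [726. 700. 508.]
side [215  95  30  48 920] [587. 329.   5.] [773. 630. 198.]
side [320 306  21  22 321] [ 534. -543.    5.] [ 603. -477.   24.]
side [284 349  13  17  65] [ 369. -581.    5.] [ 415. -546.   14.]
side [272 365  12  16  55] [ 320. -602.    5.] [ 361. -569.   11.]
```

```bash
cat >> h.py <<'E'
from scipy.spatial.transform import Rotation as Ro
def q(yaw): # tool down, tool y along world dir yaw+90... x axis at yaw (deg)
    r=Ro.from_euler('z',yaw,degrees=True)*Ro.from_euler('x',180,degrees=True)
    return list(r.as_quat()[[3,0,1,2]])
def proj(c,P): return cv2.projectPoints(np.array(P,float).reshape(-1,1,3),c["rvec"],c["tvec"],c["mtx"],c["distortion"])[0].reshape(-1,2)
E
python3 - <<'E'
from bench import *
from h import *
move_l([195.5,619.5,440],rate=250)
p=np.array(read_position());o=read_orientation();c=calibration("wrist")
Rt=Ro.from_quat(np.roll(o,-1)).as_matrix();Rc=cv2.Rodrigues(np.array(c["rvec"]))[0]
co=-Rc.T@np.array(c["tvec"]).ravel()
print("cam in tool",(Rt.T@(co-p)).round(1),(Rt.T@Rc.T).round(3).tolist())
np.savez("cam.npz",t=Rt.T@(co-p),R=Rt.T@Rc.T)
for y in range(-180,180,30):
    a=ik([615,38,205],q(y));b=ik([615,38,420],q(y));e=ik([615,38,215],q(y-60))
    print(y,*[None if x is None else np.round(x,2) for x in (a,b,e)])
print(read_clock())
E
```

```text
cam in tool [  67.1   -0.9 -144. ] [[-0.0, -0.968, -0.251], [1.0, -0.0, 0.001], [-0.001, -0.251, 0.968]]
-180 [-0.07  0.44 -0.04  1.69  0.02  1.01  1.45] [-0.09  0.3  -0.02  1.4   0.    1.44  1.46] [-0.16  0.43  0.07  1.68 -0.03  1.03  0.44]
-150 [-0.04  0.44 -0.09  1.68  0.04  1.02  1.95] [-0.09  0.3  -0.02  1.4   0.01  1.44  1.98] [-0.12  0.43  0.02  1.68 -0.01  1.03  0.95]
-120 [ 0.01  0.45 -0.15  1.68  0.08  1.02  2.45] [-0.05  0.3  -0.08  1.4   0.02  1.44  2.49] [-0.07  0.43 -0.04  1.68  0.02  1.03  1.45]
-90 [-0.94  0.89  1.35  1.71 -0.9   1.31 -2.53] [ 0.74  0.69 -1.47  1.37  0.69  1.66  2.52] [-0.04  0.43 -0.09  1.68  0.04  1.03  1.96]
-60 [-0.94  0.89  1.35  1.71 -0.9   1.31 -2.01] [-0.94  0.6   1.36  1.43 -0.59  1.57 -2.24] [ 0.01  0.44 -0.15  1.67  0.07  1.04  2.45]
-30 [-0.86  0.72  1.13  1.71 -0.7   1.18 -1.63] [-0.86  0.48  1.13  1.43 -0.43  1.51 -1.84] [-0.94  0.87  1.35  1.7  -0.88  1.32 -2.54]
0 [-0.25  0.45  0.19  1.69 -0.09  1.01 -1.6 ] [-0.25  0.3   0.19  1.41 -0.06  1.44 -1.63] [-0.94  0.87  1.35  1.7  -0.88  1.32 -2.02]
30 [-0.23  0.44  0.16  1.69 -0.08  1.01 -1.09] [-0.21  0.3   0.14  1.4  -0.04  1.44 -1.12] [-0.86  0.7   1.13  1.7  -0.68  1.19 -1.64]
60 [-0.2   0.44  0.13  1.69 -0.07  1.01 -0.58] [-0.19  0.3   0.12  1.4  -0.04  1.44 -0.6 ] [-0.25  0.43  0.19  1.68 -0.09  1.03 -1.6 ]
90 [-0.18  0.44  0.1   1.69 -0.05  1.01 -0.06] [-0.18  0.3   0.09  1.4  -0.03  1.44 -0.08] [-0.23  0.43  0.16  1.68 -0.08  1.03 -1.09]
120 [-0.15  0.44  0.07  1.69 -0.03  1.01  0.45] [-0.16  0.3   0.07  1.4  -0.02  1.44  0.43] [-0.2   0.43  0.13  1.68 -0.06  1.03 -0.58]
150 [-0.12  0.44  0.02  1.69 -0.01  1.01  0.95] [-0.14  0.3   0.04  1.4  -0.01  1.44  0.95] [-0.18  0.43  0.1   1.68 -0.05  1.03 -0.07]
1.1
```

```bash
python3 - <<'E'
from bench import *
from h import *
F=np.array([615,38.]);x=np.array([np.cos(np.radians(120)),np.sin(np.radians(120))]);y=np.array([x[1],-x[0]])
movep([*(F-30*x),440],q(120))
for i,(a,b) in enumerate([(-30,45),(-30,-45)]):
    move_l([*(F+a*x+b*y),330],q(120),rate=200)
    sleep(0.2)
    c=calibration("wrist");p,d=capture("wrist")
    np.savez(f"pics/w{i}.npz",p=p,d=d,**{k:np.array(v) for k,v in c.items()})
    print(proj({k:np.array(v) for k,v in c.items()},[[*F,212]]))
    cv2.imwrite(f"pics/w{i}.png",p[:,:,::-1])
cv2.imwrite("pics/w01.png",cv2.resize(np.hstack([cv2.imread("pics/w0.png"),cv2.imread("pics/w1.png")]),(800,300)))
print(read_clock(),read_position())
E
```

```text
[[196.34623522 152.86478218]]
[[311.08891116 155.05468443]]
5.5833 [591.72944297  -9.56683769 329.62218433]
```

View pics/w01.png

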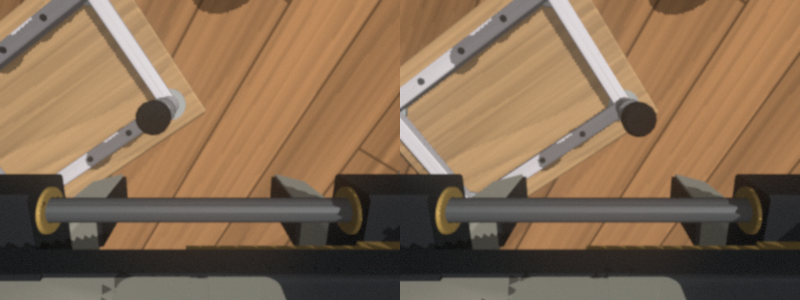

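The slack foot is the dark disc near (196,150) in the first wrist view and (304,151) in the second, close to the prediction. I'll refine its position from the two views.

```bash
python3 - <<'E'
from h import *
C=[load("w0"),load("w1")];cen=[]
for c,g in zip(C,[(196,150),(305,151)]):
    m=(c["p"].max(2)<75).astype(np.uint8)
    m=cv2.morphologyEx(m,cv2.MORPH_OPEN,np.ones((5,5)))
    k,l,st,ce=cv2.connectedComponentsWithStats(m);i=l[g[1],g[0]]
    W=cloud(c);P=W[l==i]
    zt=np.percentile(P[:,2],90);T=(l==i)&(abs(W[...,2]-zt)<2.5)
    (u,v),r=cv2.minEnclosingCircle(np.argwhere(T)[:,::-1].astype(np.float32))
    print(st[i],ce[i].round(1),"z pct",np.percentile(P[:,2],[5,50,90,99]).round(1),"top n",T.sum(),"circ",(round(u,1),round(v,1),round(r,1)),"cloud c",cv2.minEnclosingCircle(W[T][:,:2].astype(np.float32)), W[T].mean(0).round(1))
    cen.append((u,v)); print(onplane(c,[(u,v)],zt))
    (uu,vv),rr=cv2.minEnclosingCircle(np.argwhere(l==i)[:,::-1].astype(np.float32));print("blob circ",uu,vv,rr,onplane(c,[(uu,vv)],205))
print(tri(C[0],cen[0],C[1],cen[1]))
E
```

```text
[ 175  129   43   43 1448] [195.9 150. ] z pct [204.  210.7 211.9 212.7] top n 1022 circ (193.6, 152.7, 18.6) cloud c ((613.1148071289062, 36.69245910644531), 14.404790878295898) [613.1  37.1 211.1]
[[613.03211588  37.02928731 211.85680232]]
blob circ 195.92405700683594 150.11392211914062 22.066884994506836 [[613.1515508   38.37752134 205.        ]]
[ 283  131   44   43 1481] [304.6 151.9] z pct [198.7 210.8 211.9 213. ] top n 1034 circ (307.7, 154.7, 18.5) cloud c ((612.9464111328125, 36.92173767089844), 14.457967758178711) [612.7  36.9 211.2]
[[612.6033658   36.90992229 211.94172354]]
blob circ 304.23809814453125 151.62301635742188 22.47672462463379 [[610.34159222  37.32318131 205.        ]]
(array([612.90530724,  36.81452471, 210.60966393]), np.float64(0.09266046585285417))
```

```bash
cat >> h.py <<'E'
def rd(n=4):
    import bench
    f=[]
    for _ in range(n): bench.sleep(0.02); f.append(np.r_[bench.read_force(),bench.read_moment()])
    return np.mean(f,0)
E
python3 - <<'E'
from bench import *
from h import *
ungrasp()
move_l([612.9,36.9,280],q(120),rate=150)
move_l([612.9,36.9,190],rate=100); sleep(0.3)
f0=rd(8);np.save("f0.npy",f0);print("bias",f0.round(2),read_position(),read_clock())
grasp(20);sleep(0.3)
print((rd(8)-f0).round(2),read_position(),read_opening()*92,read_grip_force(),read_clock())
t=read_clock();p=np.array(read_position());move_l([612.9,36.9,191],rate=20);print(read_clock()-t);sleep(.2);print((rd()-f0).round(2),read_position())
E
```

```text
bias [-0.15 -0.17  0.03 -0.07  0.01 -0.01] [612.97604842  36.90869319 190.18664244] 7.9167
[ 2.6   1.17 -1.8   0.18 -0.51  0.03] [613.19333038  37.06184119 190.05542321] 35.049140216981804 19.99968582240399 9.275
0.25
[ 4.69  1.13 -6.03  0.28 -1.05  0.04] [613.13228631  37.04947262 190.72876267]
```

```bash
python3 - <<'E'
from bench import *
from h import *
f0=np.load("f0.npy")
xy=np.array([612.9,36.9]);z=191
def rep(t): f=rd()-f0;print(t,xy.round(1),z,f.round(2),np.array(read_position()).round(2),round(read_clock(),2));return f
for k in range(2):
    xy=xy+[.6,.3];move_l([*xy,z],rate=20);f=rep("adj")
while z<197 and f[2]>-11:
    z+=1;move_l([*xy,z],rate=20);f=rep("up")
E
```

```text
adj [613.5  37.2] 191 [ 3.59  1.41 -5.22  0.16 -0.67  0.02] [613.2   37.1  190.72] 10.11
adj [614.1  37.5] 191 [ 0.35 -0.11 -3.89 -0.05  0.07  0.03] [613.29  37.07 190.72] 10.43
up [614.1  37.5] 192 [-0.98 -0.98 -6.03 -0.23  0.31  0.03] [613.31  37.11 191.55] 10.74
up [614.1  37.5] 193 [-2.81 -1.39 -6.13 -0.38  0.67  0.03] [613.33  37.18 192.62] 11.06
up [614.1  37.5] 194 [-4.44 -1.83 -5.76 -0.52  1.02  0.04] [613.37  37.18 193.76] 11.38
up [614.1  37.5] 195 [-4.83 -2.45 -6.03 -0.57  1.1   0.05] [613.38  37.17 194.8 ] 11.69
up [614.1  37.5] 196 [-4.51 -2.64 -5.97 -0.57  1.16  0.03] [613.4   37.14 195.88] 12.01
up [614.1  37.5] 197 [-5.21 -2.84 -5.75 -0.58  1.17  0.04] [613.37  37.15 196.88] 12.32
```

```bash
cat > scan.py <<'E'
from bench import *
from h import *
f0=np.load("f0.npy")
class A:
    xy=np.array([613.5,37.2]);z=197.;yaw=120.
def rep(t,pr=True):
    f=rd(3)-f0
    if pr: print(t,round(A.z,1),A.yaw,f.round(2),np.array(read_position()).round(2),round(read_clock(),2))
    return f
def go(): move_l([*A.xy,A.z],q(A.yaw),rate=20)
def turn(to,lim=0.2):
    s=np.sign(to-A.yaw)
    while abs(to-A.yaw)>.1:
        A.yaw+=s*min(4,abs(to-A.yaw));go();f=rep("turn")
        A.xy=A.xy+np.clip(f[:2]*0.1,-.3,.3)
        if abs(f[5])>lim: print("STOP turn");return True
def rise(to,dz,up=10.,dn=8.5):
    while (to-A.z)*np.sign(dz)>0.01:
        A.z+=dz;go();f=rep("z")
        A.xy=A.xy+np.clip(f[:2]*0.1,-.3,.3)
        if f[2]<-up or f[2]>dn: print("STOP z");return True
E
python3 - <<'E'
from scan import *
go();rep("start")
if not turn(94): rise(211.5,0.8)
print(list(A.xy),A.z,A.yaw,read_opening()*92)
E
```

```text
start 197.0 120.0 [-3.73 -2.33 -5.81 -0.5   0.98  0.05] [613.35  37.17 197.03] 12.62
turn 197.0 116.0 [-3.85 -1.82 -5.81 -0.51  1.04 -0.05] [613.35  37.14 197.02] 12.93
turn 197.0 112.0 [-4.11 -1.76 -6.12 -0.44  0.88 -0.03] [613.29  37.11 197.06] 13.22
turn 197.0 108.0 [-2.78 -1.41 -6.2  -0.34  0.68 -0.05] [613.22  37.07 197.16] 13.53
turn 197.0 104.0 [-1.98 -0.96 -5.88 -0.2   0.37 -0.02] [613.15  37.04 197.24] 13.82
turn 197.0 100.0 [ 0.07  0.03 -5.89 -0.03  0.08  0.01] [613.1   37.01 197.33] 14.12
turn 197.0 96.0 [ 1.    0.67 -5.29  0.05 -0.1  -0.05] [613.03  36.99 197.31] 14.43
turn 197.0 94.0 [ 0.93  0.38 -4.56  0.17 -0.21 -0.02] [613.04  36.95 197.32] 14.72
z 197.8 94.0 [ 2.57  1.27 -6.03  0.24 -0.36  0.01] [613.    36.97 198.02] 15.03
z 198.6 94.0 [ 1.42  1.97 -4.33  0.24 -0.28 -0.02] [613.    36.98 198.79] 15.32
z 199.4 94.0 [ 0.52  0.86 -2.35  0.21 -0.05  0.01] [613.02  36.99 199.75] 15.62
z 200.2 94.0 [ 0.51  1.14 -2.79  0.12 -0.06  0.03] [613.04  36.99 200.29] 15.93
z 201.0 94.0 [ 1.14  0.31 -5.36  0.05 -0.21  0.05] [613.01  37.06 200.8 ] 16.23
z 201.8 94.0 [ 1.58  0.41 -6.26 -0.06 -0.2   0.03] [613.03  37.06 201.61] 16.52
z 202.6 94.0 [ 0.18  0.06 -6.12 -0.22  0.09  0.  ] [613.08  37.07 202.48] 16.82
z 203.4 94.0 [-1.37 -0.61 -6.78 -0.31  0.19  0.05] [613.08  37.07 203.23] 17.12
z 204.2 94.0 [ 9.000e-01 -1.330e+00 -1.172e+01 -2.600e-01 -1.400e-01  1.000e-02] [612.98  37.19 203.64] 17.43
STOP z
[np.float64(613.3708746674328), np.float64(37.12104929510521)] 204.2000000000001 94.0 35.56145674678651
```

```bash
python3 - <<'E'
from scan import *
A.xy=np.array([613.2,37.1]);A.z=204.2;A.yaw=94.
r=rise(200.5,-0.6,up=13,dn=7.5)
A.z+=0.8 if r else 1.5;go();rep("relax")
turn(86,0.2)
print(list(A.xy),A.z,A.yaw)
E
```

```text
z 203.6 94.0 [-0.5  -0.5  -8.72 -0.23  0.17 -0.01] [612.99  37.2  203.57] 17.73
z 203.0 94.0 [-3.3  -0.58 -3.84 -0.16  0.72  0.02] [613.04  37.2  203.44] 18.02
z 202.4 94.0 [-4.35  0.59  1.46 -0.09  1.02  0.04] [613.04  37.19 203.13] 18.32
z 201.8 94.0 [-3.76 -0.14  2.42 -0.05  0.86  0.03] [613.01  37.18 202.33] 18.62
z 201.2 94.0 [-1.95  0.23  3.13 -0.01  0.39  0.03] [612.99  37.14 201.55] 18.93
z 200.6 94.0 [ 1.18  0.35  2.08  0.02 -0.14  0.  ] [612.9   37.16 200.9 ] 19.23
z 200.0 94.0 [ 2.57  0.83  2.19  0.02 -0.47  0.05] [612.87  37.17 200.26] 19.52
relax 201.5 94.0 [ 5.75  0.92 -3.94  0.04 -1.15 -0.01] [612.84  37.14 201.08] 19.82
turn 201.5 90.0 [ 5.47  0.53 -3.58  0.03 -1.1  -0.02] [612.79  37.14 201.08] 20.12
turn 201.5 86.0 [ 5.26  0.5  -5.03 -0.01 -1.06 -0.04] [612.77  37.18 201.1 ] 20.43
[np.float64(613.0302991570579), np.float64(37.28168843202917)] 201.50000000000003 86.0
```

```bash
python3 - <<'E'
from scan import *
A.xy=np.array([613.0,37.2]);A.z=201.5;A.yaw=86.
print(turn(82,0.15) or rise(211.5,0.7,up=10.5))
print(list(A.xy),A.z,A.yaw)
E
```

```text
turn 201.5 82.0 [ 4.69  0.39 -5.26 -0.02 -0.98  0.01] [612.75  37.15 201.09] 20.73
z 202.2 82.0 [ 3.38  0.43 -6.57 -0.06 -0.68  0.03] [612.78  37.16 201.83] 21.02
z 202.9 82.0 [ 0.88 -0.23 -5.75 -0.12 -0.17  0.  ] [612.81  37.19 202.58] 21.32
z 203.6 82.0 [-0.77 -0.18 -5.95 -0.12  0.18  0.01] [612.89  37.17 203.23] 21.62
z 204.3 82.0 [ -0.53  -0.34 -10.99  -0.15   0.13  -0.  ] [612.91  37.19 203.6 ] 21.93
STOP z
True
[np.float64(613.5588246379825), np.float64(37.2062858549837)] 204.29999999999995 82.0
```

```bash
python3 - <<'E'
from scan import *
A.xy=np.array([613.3,37.2]);A.z=204.3;A.yaw=82.
def yaw(): return Ro.from_quat(np.roll(read_orientation(),-1)).as_matrix()[:2,0]
v=yaw();print("yaw",np.degrees(np.arctan2(v[1],v[0])))
A.z=202.;go();rep("z");
print(rise(198.0,-0.7,up=13,dn=7))
print(list(A.xy),A.z,A.yaw)
E
```

```text
yaw 82.00039850631934
z 202.0 82.0 [-4.58 -0.3  -1.54 -0.17  1.14  0.02] [612.98  37.2  202.53] 22.24
z 201.3 82.0 [-5.84 -0.24  1.17 -0.18  1.36  0.02] [612.95  37.17 202.05] 22.54
z 200.6 82.0 [-5.36 -0.53  2.09 -0.16  1.26  0.01] [612.97  37.17 201.62] 22.84
z 199.9 82.0 [-5.25 -0.3   1.65 -0.15  1.25  0.06] [612.96  37.18 201.11] 23.14
z 199.2 82.0 [-4.17 -0.66  3.64 -0.13  1.11  0.02] [612.95  37.19 200.21] 23.44
z 198.5 82.0 [-5.12 -0.23  7.09 -0.1   1.23  0.03] [612.96  37.19 199.8 ] 23.74
STOP z
True
[np.float64(611.8000000000002), np.float64(37.00470921520938)] 198.50000000000006 82.0
```

```bash
python3 - <<'E'
from scan import *
A.xy=np.array([613.0,37.2]);A.z=200.5;A.yaw=82.
go();rep("relax");A.z=201.8;go();rep("relax")
f=None
for y in (80,78,76,74,72,70):
    A.yaw=y;go();f=rd(6)-f0;print(y,f.round(3),np.array(read_position()).round(2))
    if abs(f[5])>.15:print("blocked");break
print(A.z,A.yaw,read_clock())
E
```

```text
relax 200.5 82.0 [-4.89 -0.28  1.04 -0.13  1.05  0.01] [612.95  37.18 200.45] 24.05
relax 201.8 82.0 [-1.92 -0.55 -5.15 -0.15  0.5   0.02] [612.89  37.15 201.22] 24.35
80 [-1.674 -0.134 -6.543 -0.158  0.357 -0.051] [612.87  37.19 201.41]
78 [-1.821 -0.679 -7.216 -0.182  0.411 -0.011] [612.83  37.13 201.64]
76 [-2.417 -0.38  -7.207 -0.225  0.47  -0.01 ] [612.82  37.12 201.69]
74 [-3.273e+00 -1.046e+00 -6.459e+00 -2.720e-01  5.690e-01  6.000e-03] [612.78  37.13 201.69]
72 [-3.533 -1.099 -6.888 -0.374  0.69   0.038] [612.75  37.08 201.68]
70 [-4.575 -1.457 -7.078 -0.454  0.771  0.064] [612.76  37.06 201.73]
201.8 70 26.45
```

```bash
python3 - <<'E'
from scan import *
A.xy=np.array([612.9,37.1]);A.z=201.8;A.yaw=70.
print(rise(206,0.7,up=10.5))
A.z-=1.5;go();rep("relax")
for n in("scene","side"):
    p,d=capture(n);cv2.imwrite(f"pics/{n}1.png",p[:,:,::-1])
a=cv2.resize(cv2.imread("pics/scene1.png")[195:275,240:350],None,fx=5,fy=5,interpolation=cv2.INTER_CUBIC)
cv2.imwrite("pics/crop1.png",a)
E
```

```text
z 202.5 70.0 [-4.8  -1.33 -6.88 -0.41  0.88  0.06] [612.75  37.09 202.52] 26.75
z 203.2 70.0 [-3.59 -1.07 -7.33 -0.32  0.68  0.08] [612.73  37.   203.29] 27.05
z 203.9 70.0 [ -0.26  -0.41 -12.4   -0.24  -0.08   0.02] [612.67  37.   203.65] 27.35
STOP z
True
relax 202.4 70.0 [-3.28 -0.04 -3.5  -0.15  0.57  0.06] [612.67  37.   203.22] 27.65
```

```bash
python3 - <<'E'
from scan import *
A.xy=np.array([612.8,37.0]);A.z=202.;A.yaw=76.
go();rep("relax")
ungrasp();sleep(.2);print("free",(rd()-f0).round(2))
move_l([612.9,37,290],rate=200)
x=np.array([np.cos(np.radians(76)),np.sin(np.radians(76))])
move_l([*(np.array([612.9,37])-30*x),330],rate=200);sleep(.2)
c=calibration("wrist");p,d=capture("wrist")
np.savez("pics/w2.npz",p=p,d=d,**{k:np.array(v) for k,v in c.items()})
C=load("w2");W=cloud(C)
u,v=proj(C,[[613,37,224]])[0].astype(int)
m=(np.hypot(W[...,0]-613,W[...,1]-37)<16)&(W[...,2]>200)
P=W[m];zt=np.percentile(P[:,2],90);T=P[abs(P[:,2]-zt)<2.5]
print((u,v),"top",zt,np.percentile(P[:,2],50),cv2.minEnclosingCircle(T[:,:2].astype(np.float32)))
cv2.imwrite("pics/w2c.png",cv2.resize(p[max(0,v-70):v+70,u-90:u+90,::-1],None,fx=4,fy=4))
print(read_clock())
E
```

```text
relax 202.0 76.0 [-5.01  0.51  0.98 -0.08  1.15  0.03] [612.89  37.11 203.  ] 28.06
free [-0.02 -0.05  0.06 -0.04  0.07 -0.02]
(np.int64(256), np.int64(157)) top 427.7674361609117 417.98917768874526 ((612.1651000976562, 33.92111587524414), 15.64647388458252)
30.5917
```

View pics/w2c.png

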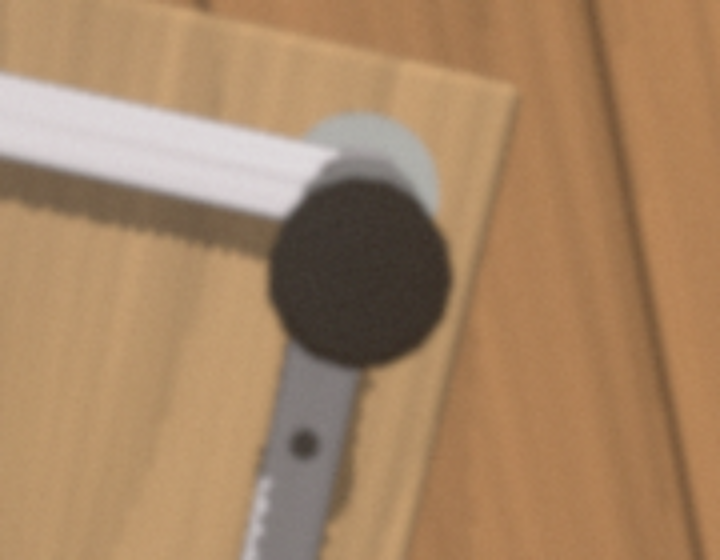

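The foot stands at the centre of the crop, with its flange behind it. The tube and holes are hidden beneath it, so the press will be the test of the lock.

```bash
python3 - <<'E'
from scan import *
C=load("w2");W=cloud(C);m=(np.hypot(W[...,0]-613,W[...,1]-37)<16)&(W[...,2]>200)&(W[...,2]<260)
P=W[m];zt=np.percentile(P[:,2],90);T=P[abs(P[:,2]-zt)<2.5];print(zt,cv2.minEnclosingCircle(T[:,:2].astype(np.float32)))
A.xy=np.array([612.9,37.]);A.yaw=76.;A.z=290.
move_l([*A.xy,290],rate=200);grasp(20)
A.z=zt+14+5;move_l([*A.xy,A.z],rate=80);sleep(.3);b=rd(6);print("bias",b.round(2),read_opening(),read_clock())
while A.z>zt+14-8:
    A.z-=.6;go();f=rd(3)-b
    if f[2]>1: print(round(A.z,1),f.round(2),np.array(read_position()).round(2))
    if f[2]>9.5: break
for i in range(3): sleep(.2);print("hold",(rd()-b).round(2),np.array(read_position()).round(2))
print(A.z,read_clock())
E
```

```text
224.8855068408217 ((612.6796875, 36.47804260253906), 14.368688583374023)
bias [-0.22 -0.34  0.12 -0.09  0.07  0.01] 0.007390312193374609 33.5583
237.9 [-1.17  0.45  1.88 -0.01  0.2  -0.04] [612.95  37.02 238.11]
237.3 [-0.5   0.44  3.04 -0.    0.24 -0.02] [612.95  37.02 237.39]
236.7 [-0.39 -0.19  2.67  0.03  0.19 -0.  ] [612.93  37.05 236.64]
236.1 [-0.69  0.68  2.97  0.01  0.14 -0.05] [612.92  37.07 236.01]
235.5 [-0.95  0.4   3.65  0.05  0.25  0.02] [612.95  37.04 235.58]
234.9 [-1.72  0.65  6.04  0.04  0.43 -0.01] [612.97  36.97 235.32]
234.3 [-3.14  0.62  8.18  0.04  0.66 -0.  ] [613.    37.03 235.17]
233.7 [-3.640e+00 -9.000e-02  1.024e+01  2.000e-02  9.000e-01 -1.000e-02] [612.99  36.99 234.97]
hold [-4.100e+00  5.000e-02  1.062e+01  0.000e+00  9.000e-01  1.000e-02] [613.01  37.03 234.99]
hold [-4.12  0.45 10.82  0.02  0.89  0.  ] [612.96  37.03 234.94]
hold [-3.81  0.45 10.28 -0.02  0.91 -0.03] [612.99  37.06 234.97]
233.6855068408218 39.4583
```

The foot slid about 3 mm, which is the play, and then held at 10.6 N. I'll back off and look at the tube from the side to confirm the button is out.

```bash
python3 - <<'E'
from scan import *
move_l([613,37,300],rate=150);sleep(.1);print((rd()-f0).round(2),read_clock())
k=np.load("cam.npz");T=np.array([613,37,85.])
import pickle;ok={}
for az in range(-180,180,20):
  for el in (40,50):
    a,e=np.radians([az,el]);o=np.array([np.cos(a)*np.cos(e),np.sin(a)*np.cos(e),np.sin(e)])
    cz=-o;cx=np.cross(cz,[0,0,1]);cx/=np.linalg.norm(cx);cy=np.cross(cz,cx)
    Rc=np.c_[cx,cy,cz]                   # camera axes in world
    for s in (1,-1):
        Rt=(Rc*[s,s,1])@k["R"].T; t=T+300*o-Rt@k["t"]; qq=np.roll(Ro.from_matrix(Rt).as_quat(),1)
        j=ik(list(t),list(qq))
        if j is not None: ok[az,el,s]=(t,qq);print(az,el,s,t.round(),np.round(j,2),np.round(t+14*Rt[:,2])[2])
pickle.dump(ok,open("ok.pkl","wb"))
E
```

```text
[ 0.05  0.1  -0.47 -0.02  0.05  0.02] 40.2167
-180 40 -1 [521.  38. 200.] [ 0.58  0.09 -0.8   2.4   1.22  0.19  0.21] 188.0
-180 50 -1 [543.  38. 214.] [-0.21  0.09  0.05  2.23  0.18  0.39  1.26] 201.0
-160 40 -1 [527.   6. 200.] [ 1.38  0.42 -1.43  2.34  0.89  0.22  1.18] 188.0
-160 50 -1 [547.  14. 214.] [ 0.04  0.12 -0.01  2.2  -0.38  0.44  2.26] 201.0
-140 40 1 [515. -46. 155.] [ 1.53  0.9  -0.99  2.34 -1.35  0.42  1.24] 149.0
-140 40 -1 [542. -21. 200.] [ 1.38  0.54 -1.28  2.19  0.08  0.39  2.45] 188.0
-140 50 1 [526. -37. 177.] [ 1.4   0.63 -0.99  2.32 -1.27  0.41  0.91] 168.0
-140 50 -1 [559.  -8. 214.] [ 1.22  0.52 -1.29  2.06  0.35  0.6   2.07] 201.0
-120 40 1 [549. -75. 155.] [ 0.57  0.71  0.12  2.01 -1.29  1.3   1.14] 149.0
-120 40 -1 [566. -42. 200.] [-0.47  0.65  1.13  2.02 -1.28  1.34 -2.38] 188.0
-120 50 1 [556. -63. 177.] [ 0.49  0.55  0.12  2.03 -1.2   1.14  0.95] 168.0
-120 50 -1 [577. -23. 214.] [-0.71  0.75  1.36  1.96 -1.23  1.38 -2.55] 201.0
-100 40 1 [591. -90. 155.] [ 0.57  0.86  0.04  1.63 -0.99  1.48  0.99] 149.0
-100 40 -1 [596. -53. 200.] [-0.15  0.63  0.7
[... 2462 characters left out ...]
.91] 149.0
120 40 -1 [568. 117. 200.] [-0.79  0.43  0.23  1.91  0.66  0.96 -0.48] 188.0
120 50 1 [555. 136. 177.] [-0.02  0.94 -1.09  1.89  1.45  1.86  2.02] 168.0
120 50 -1 [579.  98. 214.] [-0.63  0.37  0.19  1.87  0.47  0.93 -0.22] 201.0
140 40 1 [514. 119. 155.] [-0.56  0.66 -0.43  2.24  1.49  1.4   1.85] 149.0
140 40 -1 [543.  97. 200.] [-0.77  0.27  0.21  2.15  0.86  0.73 -0.36] 188.0
140 50 1 [525. 110. 177.] [-0.09  0.62 -0.87  2.22  1.51  1.42  2.07] 168.0
140 50 -1 [560.  83. 214.] [-0.58  0.25  0.15  2.04  0.56  0.74  0.05] 201.0
160 40 -1 [527.  69. 200.] [-0.64  0.13  0.19  2.33  1.09  0.47 -0.18] 188.0
160 50 -1 [547.  62. 214.] [-0.44  0.14  0.11  2.17  0.52  0.54  0.47] 201.0
```

```bash
python3 - <<'E'
from scan import *
import pickle
t,qq=pickle.load(open("ok.pkl","rb"))[0,50,-1]
e=np.radians(50);t=t+50*np.array([np.cos(e),0,np.sin(e)])
if ik(list(t),list(qq)) is None: print("no")
move_l([680,37,320],rate=250)
movep(list(t),list(qq));sleep(.2)
c=calibration("wrist");p,d=capture("wrist")
np.savez("pics/w3.npz",p=p,d=d,**{k:np.array(v) for k,v in c.items()})
C=load("w3");print(proj(C,[[613,37,82],[613,37,225]]).round())
p=p[::-1,::-1,::-1];u,v=(np.array([511,383])-proj(C,[[613,37,120]])[0]).astype(int)
cv2.imwrite("pics/w3c.png",cv2.resize(np.ascontiguousarray(p[max(0,v-95):v+95,max(0,u-100):u+100]),None,fx=3,fy=3,interpolation=cv2.INTER_CUBIC))
print(read_clock(),read_position())
E
```

```text
[[253. 191.]
 [252. 317.]]
42.0167 [715.4817854   36.08589072 253.26078357]
```

View pics/w3c.png

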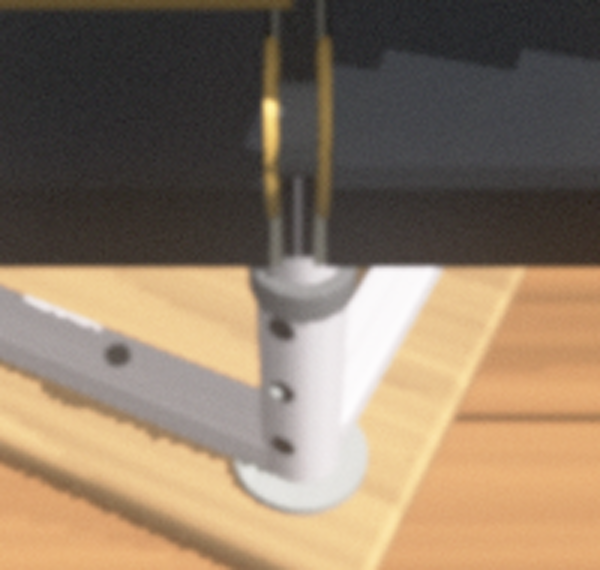

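The crop shows three holes in the tube, at about (282,327), (282,392) and (283,446). The bright steel button stands out of the middle one, so the leg is locked. I'll move clear and hand in.

```bash
python3 - <<'E'
from bench import *
move_l([730,36,330],rate=150);sleep(.5)
print(read_clock(),read_force(),job_done())
E
```

```text
Traceback (most recent call last):
bench.Unreachable: the arm cannot follow that straight line within its joint ranges
```

```bash
python3 - <<'E'
from bench import *
sleep(.5)
print(read_clock(),read_force(),read_joint_vel(),job_done())
E
```

```text
the job is handed in; nothing more can be done
42.5167 [-0.20983192 -0.33224802 -0.72973258] [ 0.00136186  0.00074389 -0.00100255 -0.00051113 -0.00058123 -0.00044185
 -0.00138534] None
```

The slack leg's button is out through the middle hole (seen in the wrist camera), the foot held a press of about 10.6 N, and I handed the job in at 42.5 s with the gripper clear; the judge's result was not shown.

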